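# Ratchet the blue cassette press shut

### The arm

A 7-joint arm with a two-finger parallel gripper is mounted at the origin on a cart in front of the work surface, level with it; the furniture and walls round the work are solid. World frame = base frame: x ahead of the robot, y to its left, z up, the work surface at z = 0. Lengths are in m, angles in rad, forces in N, time in s.
With the tool pointing down it reaches from about 0.4 to 0.75 m from the base axis. Payload 19.5 kg.
Tool frame: the origin (TCP) lies midway between the tips of the shut fingers; the grasp point (between the pads) lies ctrl.hold_point_z behind it (ctrl.hold_point_z is the distance from the TCP to the grasp point, in m); z points along the fingers, x is the direction in which the jaws open and shut, and the axes are right-handed (so a half turn about z gives the same grasp; the last joint's range is limited). The gripper opens to 85 mm and grips with 20 to 120 N. Pads are 22 mm wide; open, the fingers measure 114 mm over their backs; the gripper's body (76 mm by 85 mm) begins 54 mm behind the grasp point. The pads swing forward as they close: fully open they stand 13 mm farther back than shut.
Start: joints at [-1.32, 0.707, -0.028, 1.485, 0.022, 0.951, -0.075], TCP at [0.166, 0.551, 0.231] pointing down, gripper open.
Joint ranges: [-2.71, 2.71], [-0.32, 2.16], [-1.57, 1.52], [0, 2.45], [-1.46, 4.6], [0, 2.02], [-2.83, 2.83]. Speed limits (rad/s): [1.89, 1.89, 2.57, 2.57, 3.01, 3.01, 3.01].

### API

Orientations are given as a unit quaternion [x, y, z, w].
In Python, from workcell import ctrl gives the robot as it stands.
- The arm moves only by the tool arm_command, never from a script. Its argument "increments" is a list of rows, each a list of 2 entries, a list of its own where there are three numbers: the shift along the world's x, y, z in cm, then the turn about the world's z in rad. In form: [[[x, y, z], spin], ...]. A call has 1 to 20 rows; each row shifts and turns the commanded pose from where the row before left it; what a row does not reach is not made up. A row lasts 1/10 s, in which the tool goes at most 50 mm and 8.59 degrees, less where a joint would pass 70% of its speed; a pose out of reach is approached as far as the arm can. A call is refused whole if a number of a shift passes 5 or a number of a turn 0.15, either way. A call with a gripper value outside its range is refused whole. "jaw" is the finger opening in cm, from 0 to 8.54, set as the call begins (left out, the last holds). The fingers move at their own pace and stop on an object; "grip_force" is the grip in N (left out, the last holds). Time passes only in rows, so rows that do not move let the fingers close. It gives the time, the measured TCP pose, the force and the opening at its end, in the units of the state.
- ctrl.sense(): the state, without advancing time (a new reading comes with each control period).
- ctrl.capture(name): name is "scene" or "top"; returns a dict with "image" (420x560x3 uint8, red, green, blue), "z_map" (420x560 float32, m along the optical axis (not along the pixel's ray), 0 where there is no reading), "K" (3x3 intrinsics, pixels), "distortion" ([k1, k2, p1, p2, k3] as OpenCV has them; the pictures are not rectified), "T" (4x4, takes a point from camera to world coordinates). Camera axes: x right, y down, z forward; pixel columns grow to the right and rows downward; lengths in m; the calibration is good to about 2 mm. A picture is of the moment at which its call begins.
- ctrl.job_done(): hands the job in, once; it reports no verdict.
The state is a dict: "t": time; "joints": joint angles; "qvel": joint speeds; "joint_efforts": joint torques, N m; "ee_pos": TCP position; "tcp_rot": TCP orientation; "contact_force": force on the tool from outside, world axes, zero at the start; "torque": the same for the moment, N m; "gripper_width": finger opening in m.
Only numpy, scipy, OpenCV 4.12 (cv2) and the standard library are available. Lean on these libraries where they do the work, as an engineer would, in place of code of your own. Each camera call takes 0.05 s, during which the arm holds its last target.

### The job

Tighten the small screw press that holds the blue filter cassette: swing its ratchet wrench back and forth (clockwise seen from above drives the screw, the way back slips freely) until the pressure plate is fully down on the cassette, then let go. Leave the press with the green cassette alone.

Things in the scene. Friction and masses are not known exactly. Their poses are not given: they have to be found in the camera images.
- blue_press: Fixed grey screw press with a blue cassette and a blue cap on its screw; base 120 x 130 mm, two columns, bridge 88 mm high, cap top 119 mm. Origin: centre of the base's underside, on the worktop, on the vertical screw axis. Its -x axis is its front, roughly towards the robot. An identical press with green cassette and cap stands near it.
- blue_handle (a point): Centre of the black rubber grip with grey ribs of the blue press's wrench: 90 mm long, 20 mm wide, 18 mm high, rounded, level; this point is 100 mm above the worktop and 125 mm from the screw axis. Its x axis points along the grip towards the screw axis, z up. Free space beneath it down to the worktop.
- blue_wrench (a joint): Swing in rad of the ratchet wrench captive on that screw, level, about the screw axis: 0 when it points along the press's -x, clockwise from above positive, -0.6 to 0.6 between two pins. Clockwise drives the screw (about 3 N at the grip); counter-clockwise slips over 16 teeth (under 1 N), so up to 0.4 rad of each drive stroke can be lost in picking up a tooth.
- blue_screw (a joint): Angle of the blue press's screw in rad, growing as it is turned clockwise; starts between 0 and 0.4 and is at its hard stop at 2.0, with the pressure plate (58 mm aluminium disc) on the cassette. 1 rad lowers the plate by 4 mm.
- green_screw (a joint): Angle of the green press's screw in rad, 0 at the start; to be left alone.

How it is judged:
By the outcome, as a careful person would: the job done as asked, in the order asked, and still so for the second after the job is handed in, with the robot touching nothing.
It also fails if it takes over 45 s, if anything falls off the work surface, if the arm or the gripper's body presses on something with over 40 N, if the wrist force passes 120 N, or if a joint passes its speed limit or range.

## Working session

There is one attempt and no reset: what is moved stays moved. The work goes in short steps, Python scripts to look and compute and a tool call to move; the robot and the scene stay as the last step left them, time stands still between calls to the robot, and variables do not carry over. Pictures are saved under pics/ and viewed, and the job is handed in when it is done.

Besides the shell and the picture viewer there is one more tool, called after "Emit:" as name(argument=value, ...), one argument or row to a line, values as JSON. arm_command: Moves the arm, as the interface text tells. Its arguments: {"type":"object","properties":{"increments":{"type":"array","items":{"type":"array"}},"jaw":{"type":"number"},"grip_force":{"type":"number"}},"required":["increments"]}

```bash
mkdir -p pics; cat > h.py <<'E'
import numpy as np, cv2
from workcell import ctrl
def cap(n,f):
    c=ctrl.capture(n); cv2.imwrite('pics/'+f,c['image'][:,:,::-1]); np.savez('pics/'+f+'.npz',**{k:np.asarray(v) for k,v in c.items()}); return c
def world(c):
    h,w=c['z_map'].shape
    u,v=np.meshgrid(np.arange(w),np.arange(h))
    p=cv2.undistortPoints(np.stack([u,v],-1).reshape(-1,1,2).astype(np.float64),np.array(c['K']),np.array(c['distortion'])).reshape(h,w,2)
    z=c['z_map'][...,None]
    P=np.concatenate([p*z,z],-1); T=np.array(c['T'])
    return P@T[:3,:3].T+T[:3,3]
E
python3 - <<'E'
from h import *
s=ctrl.sense();print({k:np.round(v,3) for k,v in s.items()},ctrl.hold_point_z)
cap('scene','s1.png');cap('top','t1.png')
E
```

```text
{'t': np.float64(0.0), 'joints': array([-1.32 ,  0.707, -0.028,  1.485,  0.022,  0.951, -0.076]), 'qvel': array([-0.001, -0.001, -0.001, -0.   , -0.002, -0.   , -0.001]), 'joint_efforts': array([ 1.0000e-03, -8.8321e+01,  1.2350e+00, -2.3616e+01,  1.7000e-02,
        7.0000e-03, -0.0000e+00]), 'ee_pos': array([0.166, 0.55 , 0.231]), 'tcp_rot': array([ 0.803,  0.596, -0.   ,  0.   ]), 'contact_force': array([-0.237,  0.023, -0.158]), 'torque': array([ 0.029, -0.01 , -0.037]), 'gripper_width': np.float64(0.085)} 0.0187
```

View pics/s1.png

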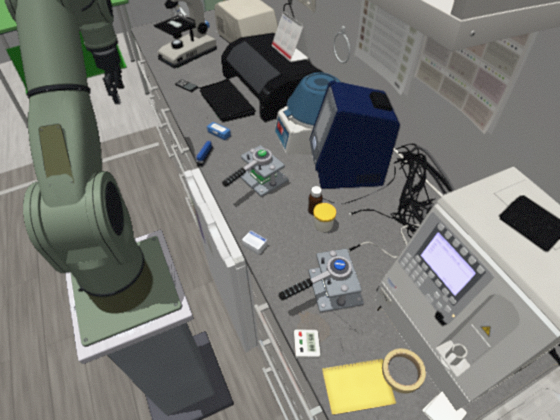

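View pics/t1.png

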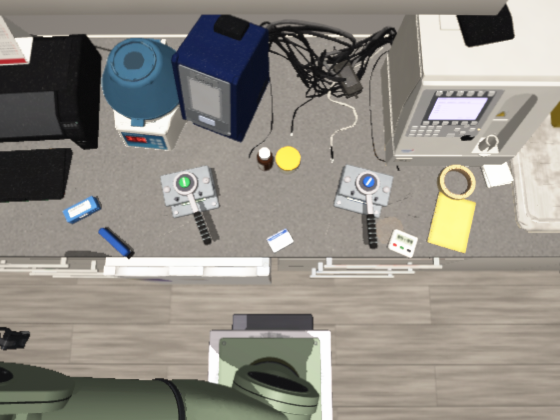

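The top view shows the blue cap near (369,182) and its grip near (372,232). The green press is at (186,183). Next I'll measure the blue press.

```bash
python3 - <<'E'
from h import *
for n in('t1','s1'):
    c=dict(np.load(f'pics/{n}.png.npz')); W=world(c); im=c['image'].astype(int)
    hsv=cv2.cvtColor(c['image'],cv2.COLOR_RGB2HSV)
    box=(W[...,0]>0.3)&(W[...,0]<0.9)&(W[...,1]<0.1)&(W[...,1]>-.5)&(c['z_map']>0)
    cap_=box&(abs(W[...,2]-.119)<.008)&(hsv[...,0]>100)&(hsv[...,0]<130)&(hsv[...,1]>100)
    g=box&(abs(W[...,2]-.106)<.01)&(im.max(-1)<110)&(hsv[...,1]<90)
    k,l,st,ce=cv2.connectedComponentsWithStats(g.astype(np.uint8))
    print(n,'cap',cap_.sum(),W[cap_].mean(0),W[cap_].min(0),W[cap_].max(0))
    for i in range(1,k):
        if st[i,4]>15: 
            p=W[l==i]; print(' dark',st[i],p.mean(0),p.min(0),p.max(0))
    hi=box&(abs(W[...,2]-.088)<.006)
    k,l,st,ce=cv2.connectedComponentsWithStats(hi.astype(np.uint8))
    for i in range(1,k):
        if st[i,4]>40:
            p=W[l==i]; print(' bridge',st[i],p.mean(0),cv2.minAreaRect(p[:,:2].astype(np.float32)))
    T=c['T'];print(T[:3,3])
c=dict(np.load('pics/t1.png.npz'));s=c['image'][150:260,310:430,::-1]
cv2.imwrite('pics/t1z.png',cv2.resize(s,None,fx=5,fy=5,interpolation=cv2.INTER_CUBIC))
c=dict(np.load('pics/s1.png.npz'));s=c['image'][235:335,265:385,::-1]
cv2.imwrite('pics/s1z.png',cv2.resize(s,None,fx=5,fy=5,interpolation=cv2.INTER_CUBIC))
E
```

```text
t1 cap 203 [ 0.65791043 -0.05704764  0.11805846] [ 0.50909859 -0.26726944  0.11113979] [0.84731787 0.09953276 0.1266078 ]
 dark [309  51   9  14  62] [ 0.88173984 -0.11731297  0.10383287] [ 0.86389716 -0.12905196  0.09610293] [ 0.8996699  -0.10609999  0.11485576]
 dark [367 214  10  35 259] [ 0.39535955 -0.25553271  0.10710271] [ 0.35397164 -0.26709325  0.0978204 ] [ 0.44121473 -0.24609558  0.11448868]
 bridge [386  60  73  98 318] [ 0.68030449 -0.36290154  0.08874831] ((0.704232394695282, -0.349082350730896), (0.33410829305648804, 0.14467324316501617), 31.273609161376953)
 bridge [339 165  54  42 976] [ 0.52089297 -0.24872392  0.08730819] ((0.522455632686615, -0.2512330114841461), (0.12771685421466827, 0.08552650362253189), 74.7227783203125)
[ 0.22765686 -0.0170682   1.18932818]
s1 cap 356 [ 0.70077545 -0.02542299  0.11863713] [ 0.51040999 -0.26704732  0.11100943] [0.85837094 0.09223415 0.12689688]
 dark [414 182  10  15  60] [ 0.8821818  -0.12008525  0.10485373] [ 0.85533479 -0.13773114  0.09673378] [ 0.89906853 -0.10724223  0.11556779]
 dark [410 203   6   5  17] [ 0.82788757 -0.1
[... 381 characters left out ...]
 dark [278 278  35  22 305] [ 0.39803144 -0.26248128  0.10648797] [ 0.35421624 -0.27164295  0.096111  ] [ 0.44320053 -0.24839471  0.11207976]
 bridge [317 167  72   7 189] [0.76064685 0.04386022 0.08839333] ((0.758586049079895, 0.0447925366461277), (0.010528638027608395, 0.22711578011512756), 67.50637817382812)
 bridge [316 249  46  48 896] [ 0.51965719 -0.26489396  0.08735312] ((0.5245133638381958, -0.2540490925312042), (0.1320059448480606, 0.08605995774269104), 74.92691040039062)
 bridge [380 281  45  61 193] [ 0.60128705 -0.41714773  0.0885486 ] ((0.6019487977027893, -0.41445183753967285), (0.1696523129940033, 0.005929030478000641), 89.63945007324219)
[ 0.16631513 -0.67245742  0.9312827 ]
```

View pics/t1z.png

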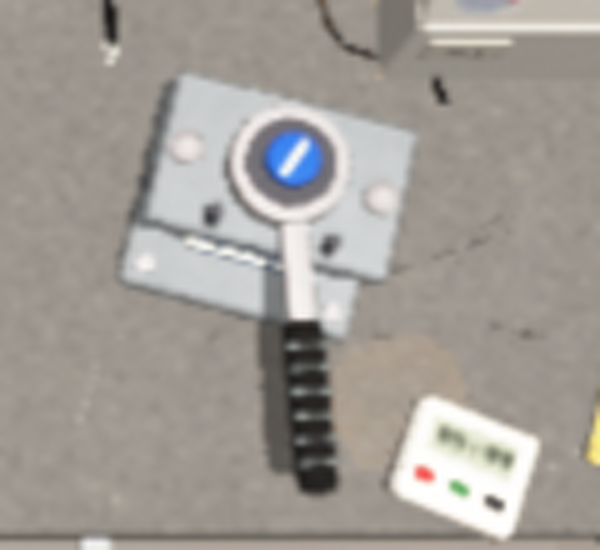

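View pics/s1z.png

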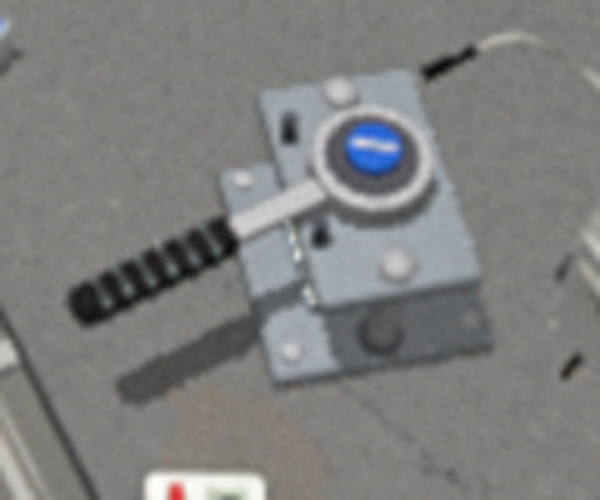

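```bash
python3 - <<'E'
from h import *
for n in('t1','s1'):
    c=dict(np.load(f'pics/{n}.png.npz')); W=world(c); im=c['image'].astype(int)
    hsv=cv2.cvtColor(c['image'],cv2.COLOR_RGB2HSV)
    near=(np.hypot(W[...,0]-.52,W[...,1]+.252)<.05)&(c['z_map']>0)
    cap_=near&(abs(W[...,2]-.119)<.01)&(hsv[...,0]>100)&(hsv[...,0]<130)&(hsv[...,1]>130)
    p=W[cap_];ax=p.mean(0);print(n,'cap',len(p),ax,p.min(0),p.max(0))
    ring=near&(W[...,2]>.098);q=W[ring];print(' ring rect',cv2.minEnclosingCircle(q[np.hypot(*(q[:,:2]-ax[:2]).T)<.032][:,:2].astype(np.float32)))
    br=near*0
    box=(abs(W[...,0]-.45)<.2)&(abs(W[...,1]+.25)<.1)&(W[...,2]>.09)&(W[...,2]<.118)&(np.hypot(W[...,0]-ax[0],W[...,1]-ax[1])>.05)&(np.hypot(W[...,0]-ax[0],W[...,1]-ax[1])<.18)&(W[...,0]<ax[0])
    g=W[box];print(' grip z range',np.percentile(g[:,2],[5,50,95]))
    vx,vy,x0,y0=cv2.fitLine(g[:,:2].astype(np.float32),cv2.DIST_HUBER,0,.001,.001).ravel()
    print(' line',np.arctan(vy/vx),'dist of cap from line',(ax[0]-x0)*vy-(ax[1]-y0)*vx, 'y at x=.395',y0+vy/vx*(.395-x0), 'rmax',np.hypot(*(g[:,:2]-ax[:2]).T).max())
    base=(np.hypot(W[...,0]-.52,W[...,1]+.252)<.12)&(abs(W[...,2]-.088)<.005)
    k,l,st,ce=cv2.connectedComponentsWithStats(base.astype(np.uint8));i=1+st[1:,4].argmax()
    print(' bridge',cv2.minAreaRect(W[l==i][:,:2].astype(np.float32)))
    base=(np.hypot(W[...,0]-.52,W[...,1]+.252)<.12)&(W[...,2]>.006)&(W[...,2]<.05)
    k,l,st,ce=cv2.connectedComponentsWithStats(base.astype(np.uint8))
    for i in range(1,k):
        if st[i,4]>20:print(' low',st[i],W[l==i].mean(0))
E
```

```text
t1 cap 64 [ 0.52254524 -0.25058994  0.11702308] [ 0.51059896 -0.26453586  0.10904435] [ 0.53808741 -0.23862427  0.12465845]
 ring rect ((0.5218434929847717, -0.25051596760749817), 0.03137744963169098)
 grip z range [0.09137555 0.10632359 0.11079243]
 line -0.0009645928 dist of cap from line -0.005341388997428205 y at x=.395 -0.2558083 rmax 0.1688076496074789
 bridge ((0.522455632686615, -0.2512330114841461), (0.12771685421466827, 0.08552650362253189), 74.7227783203125)
 low [385 156  10  10  52] [ 0.60321616 -0.32938601  0.02811802]
 low [334 167  34  48 481] [ 0.49307082 -0.21913306  0.01618206]
 low [372 204   9  14  96] [ 0.46927209 -0.29082501  0.01534213]
s1 cap 69 [ 0.52245516 -0.25505503  0.11812829] [ 0.51040999 -0.26704732  0.11351087] [ 0.53697299 -0.23972338  0.12135979]
 ring rect ((0.5226168632507324, -0.2551129162311554), 0.031844690442085266)
 grip z range [0.09487814 0.10631391 0.11022464]
 line -0.006531422 dist of cap from line -0.008030514733644963 y at x=.395 -0.26225322 rmax 0.16839293451920204
 bridge ((0.5244615077972412, -0.25403958559036255), (0.13200968503952026, 0.08580616861581802), 74.94017791748047)
 low [308 267  13  12  94] [ 0.49273334 -0.19252228  0.01570235]
 low [312 280  51  33 760] [ 0.49868269 -0.28765716  0.01620748]
 low [375 291   5  10  31] [ 0.60088752 -0.33462012  0.02759859]
```

Fit: screw axis at about (0.5225, -0.253), press yaw about -0.264, wrench at about -0.31 rad. The grip centre comes out near (0.397, -0.259), with its top at 0.107–0.11 m. These agree with the given sizes. I'll travel there at the current height.

Emit:
arm_command(
  increments=[
    [[2.7,-2.4,0],-0.1],
    [[2.7,-2.4,0],-0.1],
    [[2.7,-2.4,0],-0.1],
    [[2.7,-2.4,0],-0.1],
    [[2.7,-2.4,0],-0.1],
    [[2.4,-3.0,0],-0.1],
    [[2.4,-3.0,0],-0.1],
    [[2.4,-3.0,0],-0.1],
    [[2.4,-3.0,0],-0.1],
    [[2.4,-3.0,0],-0.1],
    [[1.2,-3.2,0],-0.1],
    [[1.2,-3.2,0],-0.1],
    [[1.2,-3.2,0],-0.1],
    [[1.2,-3.2,0],-0.1],
    [[1.2,-3.2,0],-0.1],
    [[0.2,-3.0,0],-0.1],
    [[0.2,-3.0,0],-0.1],
    [[0.2,-3.0,0],-0.1],
    [[0.2,-3.0,0],-0.1],
    [[0.2,-3.0,0],-0.1],
  ],
  jaw=6,
)

```text
t: 2.1
ee_pos: [0.4908, -0.0306, 0.2312]
tcp_rot: [0.935, -0.355, -0.0, -0.0]
contact_force: [0.9, -0.5, -0.0]
gripper_width: 0.0603
```

Emit:
arm_command(
  increments=[
    [[-0.8,-2.8,0],-0.1],
    [[-0.8,-2.8,0],-0.1],
    [[-0.8,-2.8,0],-0.1],
    [[-0.8,-2.8,0],-0.1],
    [[-0.8,-2.8,0],-0.1],
    [[-1.8,-3,0],-0.1],
    [[-1.8,-3,0],-0.1],
    [[-1.8,-3,0],-0.1],
    [[0,0,0],0],
    [[0,0,0],0],
  ],
)

```text
t: 3.1
ee_pos: [0.3968, -0.2597, 0.2311]
tcp_rot: [0.724, -0.69, -0.0, -0.0]
contact_force: [0.1, 0.2, -0.2]
gripper_width: 0.0598
```

```bash
cat >> h.py <<'E'
from scipy.spatial.transform import Rotation as R
AX=np.array([.5225,-.253])
def st():
    s=ctrl.sense(); x=R.from_quat(s['tcp_rot']).as_matrix(); d=s['ee_pos'][:2]-AX
    print('t',round(float(s['t']),2),'p',np.round(s['ee_pos'],4),'yaw',round(np.arctan2(x[1,0],x[0,0]),3),'F',np.round(s['contact_force'],1),'w',round(float(s['gripper_width']),4),'q',np.round(s['joints'],2),'theta',round(-.264+np.pi-np.arctan2(d[1],d[0])%(2*np.pi),3),'r',round(np.hypot(*d),4))
    return s
E
python3 -c "
from h import *
st();c=cap('top','t2.png');cv2.imwrite('pics/t2z.png',cv2.resize(c['image'][150:260,310:430,::-1],None,fx=5,fy=5))
c=cap('scene','s2.png');cv2.imwrite('pics/s2z.png',cv2.resize(c['image'][190:330,225:385,::-1],None,fx=4,fy=4))"
```

```text
t 3.1 p [ 0.3968 -0.2597  0.2311] yaw -1.523 F [ 0.1  0.2 -0.2] w 0.0598 q [ 0.16  0.64  0.64  1.85 -0.51  0.82 -0.46] theta -0.317 r 0.1259
```

View pics/s2z.png

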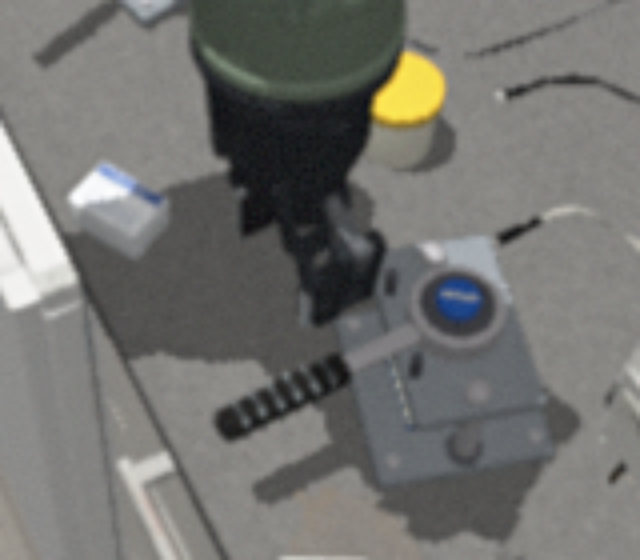

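The scene view shows the open gripper above the grip and nothing beneath it. Going down.

Emit:
arm_command(
  increments=[
    [[0,0,-3],0],
    [[0,0,-3],0],
    [[0,0,-3],0],
    [[0,0,-2.5],0],
    [[0,0,-2],0],
    [[0,0,-1.8],0],
    [[0,0,0],0],
  ],
)

```text
t: 3.9
ee_pos: [0.3968, -0.2584, 0.0768]
tcp_rot: [0.725, -0.689, -0.001, -0.0]
contact_force: [-0.9, 0.2, 0.9]
gripper_width: 0.0599
```

Emit:
arm_command(
  increments=[
    [[0,0,0],0],
    [[0,0,0],0],
    [[0,0,0],0],
    [[0,0,0],0],
    [[0,0,0],0],
    [[0,0,0],0],
  ],
  jaw=0,
  grip_force=20,
)

```text
t: 4.5
ee_pos: [0.3974, -0.2594, 0.079]
tcp_rot: [0.724, -0.689, 0.0, -0.0]
contact_force: [-0.5, 2.4, 9.5]
gripper_width: 0.0196
```

```bash
python3 -c "
from h import *
st()
c=cap('scene','s3.png');cv2.imwrite('pics/s3z.png',cv2.resize(c['image'][190:330,225:385,::-1],None,fx=4,fy=4))"
```

```text
t 4.5 p [ 0.3974 -0.2594  0.079 ] yaw -1.521 F [-0.5  2.4  9.5] w 0.0196 q [ 0.32  0.87  0.35  2.01 -0.75  0.4  -0.26] theta -0.315 r 0.1253
```

View pics/s3z.png

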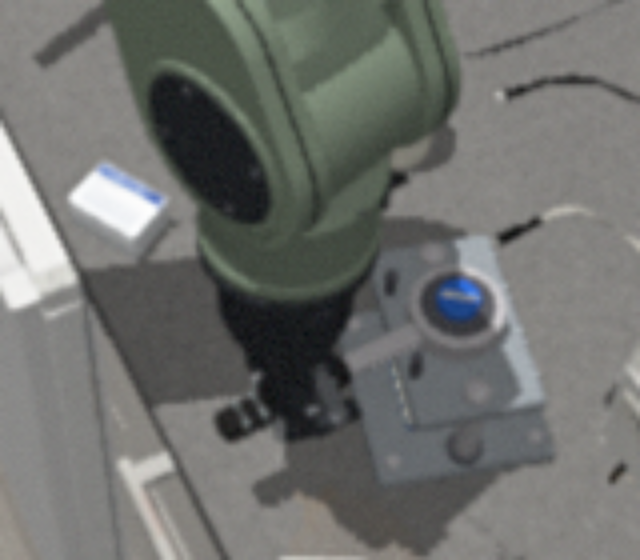

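The picture shows the fingers round the middle of the grip, and 19.6 mm agrees with its 20 mm width. Next I'll compute arc increments for the drive stroke.

```bash
cat > arc.py <<'E'
import sys,numpy as np
a,b,n=float(sys.argv[1]),float(sys.argv[2]),int(sys.argv[3])
t=np.linspace(a,b,n+1);ph=np.pi-.264-t
P=12.53*np.c_[np.cos(ph),np.sin(ph)]
P=np.round(P,2);d=np.diff(P,axis=0)
print([[[round(x,2),round(y,2),0],round(-(b-a)/n,4)] for x,y in d])
E
python3 arc.py -.315 .565 16; python3 arc.py .565 -.555 14;python3 arc.py -.555 .565 16
```

```text
[[[np.float64(-0.02), np.float64(0.69), 0], -0.055], [[np.float64(0.02), np.float64(0.69), 0], -0.055], [[np.float64(0.06), np.float64(0.69), 0], -0.055], [[np.float64(0.1), np.float64(0.68), 0], -0.055], [[np.float64(0.13), np.float64(0.67), 0], -0.055], [[np.float64(0.17), np.float64(0.67), 0], -0.055], [[np.float64(0.21), np.float64(0.66), 0], -0.055], [[np.float64(0.25), np.float64(0.64), 0], -0.055], [[np.float64(0.27), np.float64(0.63), 0], -0.055], [[np.float64(0.32), np.float64(0.62), 0], -0.055], [[np.float64(0.34), np.float64(0.59), 0], -0.055], [[np.float64(0.38), np.float64(0.58), 0], -0.055], [[np.float64(0.41), np.float64(0.55), 0], -0.055], [[np.float64(0.44), np.float64(0.53), 0], -0.055], [[np.float64(0.47), np.float64(0.51), 0], -0.055], [[np.float64(0.49), np.float64(0.48), 0], -0.055]]
[[[np.float64(-0.71), np.float64(-0.71), 0], 0.08], [[np.float64(-0.65), np.float64(-0.76), 0], 0.08], [[np.float64(-0.59), np.float64(-0.81), 0], 0.08], [[np.float64(-0.52), np.float64(-0.85), 0], 0.08], [[np.float64(-0.45), np.float64(-0.9), 0], 0.08], [[np.float64(-0.38), np.floa
[... 525 characters left out ...]
, [[np.float64(-0.1), np.float64(0.87), 0], -0.07], [[np.float64(-0.04), np.float64(0.87), 0], -0.07], [[np.float64(0.02), np.float64(0.88), 0], -0.07], [[np.float64(0.08), np.float64(0.87), 0], -0.07], [[np.float64(0.15), np.float64(0.87), 0], -0.07], [[np.float64(0.2), np.float64(0.85), 0], -0.07], [[np.float64(0.26), np.float64(0.84), 0], -0.07], [[np.float64(0.32), np.float64(0.81), 0], -0.07], [[np.float64(0.38), np.float64(0.79), 0], -0.07], [[np.float64(0.43), np.float64(0.77), 0], -0.07], [[np.float64(0.48), np.float64(0.73), 0], -0.07], [[np.float64(0.54), np.float64(0.7), 0], -0.07], [[np.float64(0.58), np.float64(0.65), 0], -0.07], [[np.float64(0.62), np.float64(0.62), 0], -0.07]]
```

Small first half of the drive stroke, then check force.

Emit:
arm_command(
  increments=[
    [[-0.02,0.69,0.1],-0.055],
    [[0.02,0.69,0.1],-0.055],
    [[0.06,0.69,0],-0.055],
    [[0.1,0.68,0],-0.055],
    [[0.13,0.67,0],-0.055],
    [[0.17,0.67,0],-0.055],
    [[0.21,0.66,0],-0.055],
    [[0.25,0.64,0],-0.055],
  ],
)

```text
t: 5.35
ee_pos: [0.4063, -0.2047, 0.08]
tcp_rot: [-0.556, 0.831, 0.001, 0.0]
contact_force: [1.8, 0.4, -20.7]
gripper_width: 0.0199
```

```bash
python3 -c "
from h import *
st()"
```

```text
t 5.35 p [ 0.4063 -0.2047  0.08  ] yaw -1.963 F [  1.8   0.4 -20.7] w 0.0199 q [ 0.16  0.87  0.44  2.07 -0.96  0.41 -0.59] theta 0.13 r 0.1259
```

Emit:
arm_command(
  increments=[
    [[0.27,0.63,-0.1],-0.055],
    [[0.32,0.62,-0.03],-0.055],
    [[0.34,0.59,0],-0.055],
    [[0.38,0.58,0],-0.055],
    [[0.41,0.55,0],-0.055],
    [[0.44,0.53,0],-0.055],
    [[0.47,0.51,0],-0.055],
    [[0.49,0.48,0],-0.055],
  ],
)

```text
t: 6.15
ee_pos: [0.4375, -0.1593, 0.0796]
tcp_rot: [-0.361, 0.933, 0.001, 0.001]
contact_force: [-3.3, 6.5, 9.9]
gripper_width: 0.0198
```

```bash
python3 -c "
from h import *
st()
c=cap('top','t4.png');cv2.imwrite('pics/t4z.png',cv2.resize(c['image'][150:260,310:430,::-1],None,fx=5,fy=5))
c=cap('scene','s4.png');cv2.imwrite('pics/s4z.png',cv2.resize(c['image'][220:330,265:385,::-1],None,fx=5,fy=5))"
```

```text
t 6.15 p [ 0.4375 -0.1593  0.0796] yaw -2.403 F [-3.3  6.5  9.9] w 0.0198 q [-0.03  0.92  0.6   2.04 -1.08  0.54 -1.03] theta 0.57 r 0.1265
```

View pics/s4z.png

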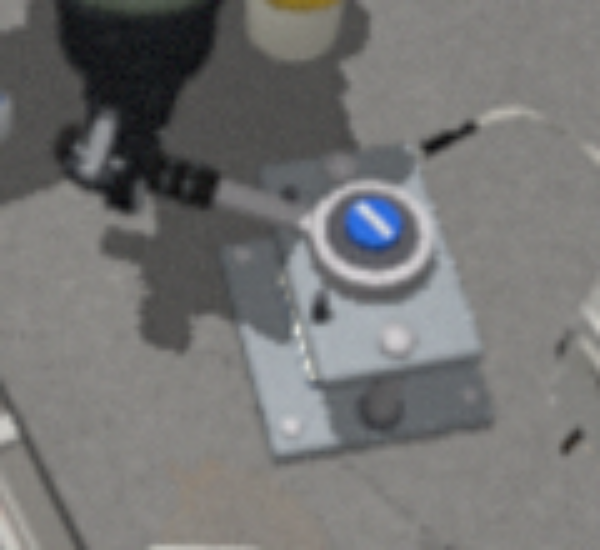

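View pics/t4z.png

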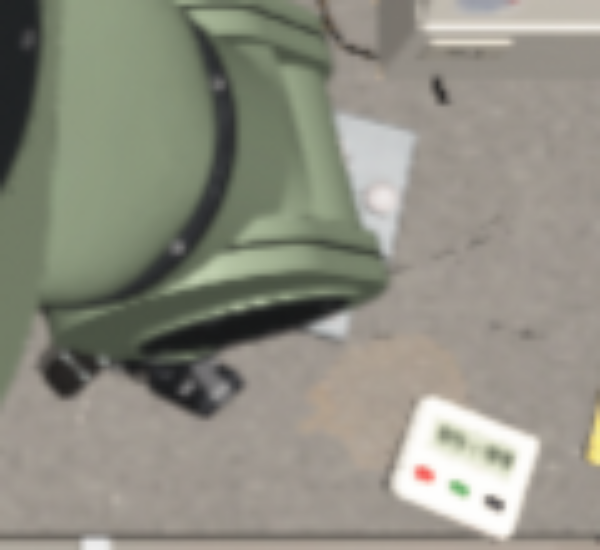

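The scene view shows the white cap mark at about (374,218) in the enlargement turned clockwise by roughly 0.7 rad, so the screw is being driven. Swinging back.

Emit:
arm_command(
  increments=[
    [[-0.71,-0.71,0],0.08],
    [[-0.65,-0.76,0],0.08],
    [[-0.59,-0.81,0],0.08],
    [[-0.52,-0.85,0],0.08],
    [[-0.45,-0.9,0],0.08],
    [[-0.38,-0.93,0],0.08],
    [[-0.31,-0.95,0],0.08],
    [[-0.23,-0.98,0],0.08],
    [[-0.15,-0.99,0],0.08],
    [[-0.06,-1.0,0],0.08],
    [[0.01,-1.0,0],0.08],
    [[0.09,-1.0,0],0.08],
    [[0.17,-0.98,0],0.08],
    [[0.25,-0.97,0],0.08],
  ],
)

```text
t: 7.65
ee_pos: [0.4025, -0.2893, 0.0797]
tcp_rot: [0.803, -0.597, 0.0, -0.0]
contact_force: [4.4, 2.0, 4.3]
gripper_width: 0.0197
```

```bash
cat >> h.py <<'E'
def mark(c):
    W=world(c); near=(np.hypot(W[...,0]-.522,W[...,1]+.254)<.016)&(W[...,2]>.105)
    hsv=cv2.cvtColor(c['image'],cv2.COLOR_RGB2HSV); 
    # weight = whiteness among cap pixels on z=.119 plane
    wgt=np.where(near,np.clip(190-hsv[...,1].astype(float),0,None),0)
    core=(np.hypot(W[...,0]-.522,W[...,1]+.254)<.011)&near
    P=W[core][:,:2]; w=wgt[core]; m=(w[:,None]*P).sum(0)/w.sum(); C=((P-m)*w[:,None]).T@(P-m)
    e,v=np.linalg.eigh(C); return np.round(np.arctan2(v[1,1],v[0,1])%np.pi,2), np.round(e[1]/e[0],1)
E
python3 -c "
from h import *
for f in ('s1','t1','s2','s3','s4'): print(f,mark(dict(np.load('pics/'+f+'.png.npz'))))
st(); c=cap('scene','s5.png');print(mark(c))
cv2.imwrite('pics/s5z.png',cv2.resize(c['image'][220:330,265:385,::-1],None,fx=5,fy=5))"
```

```text
s1 (np.float64(2.64), np.float64(2.9))
t1 (np.float64(2.53), np.float64(3.2))
s2 (np.float64(2.57), np.float64(3.3))
s3 (np.float64(2.65), np.float64(2.1))
s4 (np.float64(1.73), np.float64(5.1))
t 7.65 p [ 0.4025 -0.2893  0.0797] yaw -1.278 F [4.4 2.  4.3] w 0.0197 q [ 0.38  0.88  0.33  1.93 -0.63  0.44 -0.09] theta -0.558 r 0.1254
(np.float64(1.71), np.float64(3.1))
```

View pics/s5z.png

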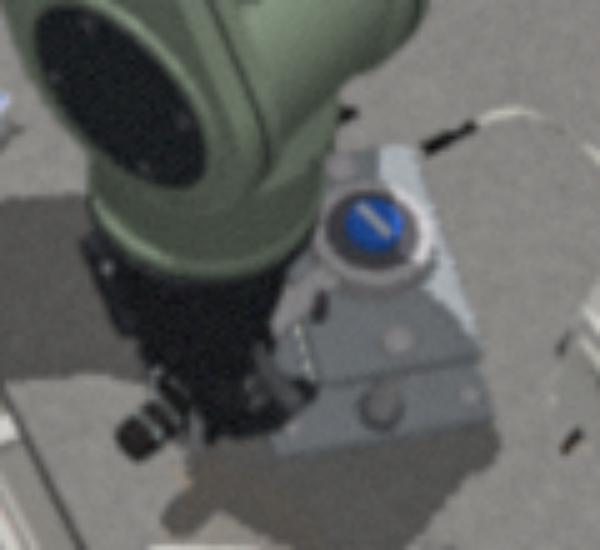

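The mark went from 2.58 to 1.72 (0.86 rad driven) and stayed put on the way back. Second drive stroke, in parts so I can catch the stop.

Emit:
arm_command(
  increments=[
    [[-0.23,0.84,0],-0.07],
    [[-0.16,0.87,0],-0.07],
    [[-0.1,0.87,0],-0.07],
    [[-0.04,0.87,0],-0.07],
    [[0.02,0.88,0],-0.07],
    [[0.08,0.87,0],-0.07],
    [[0.15,0.87,0],-0.07],
    [[0.2,0.85,0],-0.07],
    [[0.26,0.84,0],-0.07],
  ],
)

```text
t: 8.6
ee_pos: [0.404, -0.2107, 0.0796]
tcp_rot: [-0.575, 0.818, -0.0, 0.0]
contact_force: [-0.3, 0.8, 8.7]
gripper_width: 0.0196
```

```bash
python3 -c "
from h import *
st(); print(mark(cap('scene','s6.png')))"
```

```text
t 8.6 p [ 0.404  -0.2107  0.0796] yaw -1.915 F [-0.3  0.8  8.7] w 0.0196 q [ 0.18  0.87  0.43  2.07 -0.95  0.41 -0.54] theta 0.079 r 0.1258
(np.float64(1.31), np.float64(3.2))
```

Emit:
arm_command(
  increments=[
    [[0.32,0.81,0],-0.07],
    [[0.38,0.79,0],-0.07],
    [[0.43,0.77,0],-0.07],
  ],
)

```text
t: 8.95
ee_pos: [0.4153, -0.1867, 0.0796]
tcp_rot: [-0.487, 0.874, 0.0, 0.001]
contact_force: [-2.7, 4.0, 9.6]
gripper_width: 0.0197
```

Emit:
arm_command(
  increments=[
    [[0.48,0.73,0],-0.07],
    [[0.54,0.7,0],-0.07],
  ],
)

```text
t: 9.15
ee_pos: [0.4255, -0.1722, 0.0796]
tcp_rot: [-0.425, 0.905, 0.001, 0.001]
contact_force: [-2.6, 5.4, 10.7]
gripper_width: 0.0196
```

```bash
python3 -c "
from h import *
st(); print(mark(cap('scene','s7.png')))"
```

```text
t 9.15 p [ 0.4255 -0.1722  0.0796] yaw -2.265 F [-2.6  5.4 10.7] w 0.0196 q [ 0.02  0.9   0.55  2.06 -1.06  0.49 -0.87] theta 0.43 r 0.1263
(np.float64(0.97), np.float64(5.8))
```

Emit:
arm_command(
  increments=[
    [[0.58,0.65,0],-0.07],
    [[0.62,0.62,0],-0.07],
    [[0,0,0],0],
  ],
)

```text
t: 9.5
ee_pos: [0.4379, -0.1589, 0.0795]
tcp_rot: [-0.361, 0.933, 0.001, 0.001]
contact_force: [-4.5, 6.6, 15.2]
gripper_width: 0.0194
```

```bash
python3 -c "
from h import *
st(); print(mark(cap('scene','s8.png')))"
```

```text
t 9.5 p [ 0.4379 -0.1589  0.0795] yaw -2.403 F [-4.5  6.6 15.2] w 0.0194 q [-0.04  0.92  0.61  2.04 -1.08  0.54 -1.03] theta 0.575 r 0.1265
(np.float64(0.88), np.float64(6.9))
```

About 1.7 rad driven so far and no clear stop. Back again for a third stroke.

Emit:
arm_command(
  increments=[
    [[-0.71,-0.71,0],0.08],
    [[-0.65,-0.76,0],0.08],
    [[-0.59,-0.81,0],0.08],
    [[-0.52,-0.85,0],0.08],
    [[-0.45,-0.9,0],0.08],
    [[-0.38,-0.93,0],0.08],
    [[-0.31,-0.95,0],0.08],
    [[-0.23,-0.98,0],0.08],
    [[-0.15,-0.99,0],0.08],
    [[-0.06,-1.0,0],0.08],
    [[0.01,-1.0,0],0.08],
    [[0.09,-1.0,0],0.08],
    [[0.17,-0.98,0],0.08],
    [[0.25,-0.97,0],0.08],
  ],
)

```text
t: 10.95
ee_pos: [0.4025, -0.2892, 0.0796]
tcp_rot: [0.802, -0.597, 0.0, -0.0]
contact_force: [4.7, 1.7, 5.3]
gripper_width: 0.02
```

Emit:
arm_command(
  increments=[
    [[-0.23,0.84,0],-0.07],
    [[-0.16,0.87,0],-0.07],
    [[-0.1,0.87,0],-0.07],
  ],
)

```text
t: 11.25
ee_pos: [0.3974, -0.2628, 0.0796]
tcp_rot: [0.733, -0.68, 0.0, -0.0]
contact_force: [2.1, 1.2, 5.9]
gripper_width: 0.0196
```

```bash
python3 -c "
from h import *
st(); print(mark(cap('scene','s9.png')))"
```

```text
t 11.25 p [ 0.3974 -0.2628  0.0796] yaw -1.496 F [2.1 1.2 5.9] w 0.0196 q [ 0.32  0.87  0.36  2.   -0.75  0.41 -0.22] theta -0.342 r 0.1255
(np.float64(1.01), np.float64(8.1))
```

Emit:
arm_command(
  increments=[
    [[-0.04,0.87,0],-0.07],
    [[0.02,0.88,0],-0.07],
  ],
)

```text
t: 11.5
ee_pos: [0.3972, -0.2453, 0.0796]
tcp_rot: [-0.684, 0.73, -0.0, 0.0]
contact_force: [1.1, 0.3, 7.8]
gripper_width: 0.0196
```

Emit:
arm_command(
  increments=[
    [[0.08,0.87,0],-0.07],
  ],
)

```text
t: 11.6
ee_pos: [0.398, -0.2366, 0.0796]
tcp_rot: [-0.658, 0.753, -0.0, 0.0]
contact_force: [1.9, 0.6, 6.8]
gripper_width: 0.0197
```

Emit:
arm_command(
  increments=[
    [[0.15,0.87,0],-0.07],
  ],
)

```text
t: 11.7
ee_pos: [0.3994, -0.2279, 0.0796]
tcp_rot: [-0.631, 0.776, -0.0, 0.0]
contact_force: [-0.8, -0.6, 8.3]
gripper_width: 0.0196
```

```bash
python3 -c "
from h import *
print(ctrl.sense()['torque'],ctrl.sense()['joint_efforts'])
st(); print(mark(cap('scene','s10.png')))"
```

```text
[-0.14701054  0.17036706  0.37395519] [  3.49128552 -77.20495462   7.99050361  -7.36891016   0.57053844
  -0.09694576   1.39989976]
t 11.7 p [ 0.3994 -0.2279  0.0796] yaw -1.775 F [-0.8 -0.6  8.3] w 0.0196 q [ 0.23  0.87  0.41  2.06 -0.9   0.4  -0.42] theta -0.063 r 0.1257
(np.float64(0.76), np.float64(7.6))
```

Emit:
arm_command(
  increments=[
    [[0.2,0.85,0],-0.07],
  ],
)

```text
t: 11.85
ee_pos: [0.4011, -0.2202, 0.0796]
tcp_rot: [-0.604, 0.797, -0.001, -0.0]
contact_force: [-1.5, -3.1, 6.7]
gripper_width: 0.0195
```

Emit:
arm_command(
  increments=[
    [[0.26,0.84,0],-0.07],
  ],
)

```text
t: 11.95
ee_pos: [0.4037, -0.2118, 0.0796]
tcp_rot: [-0.575, 0.818, -0.001, -0.0]
contact_force: [-4.4, -6.8, 7.2]
gripper_width: 0.0198
```

```bash
python3 -c "
from h import *
print(ctrl.sense()['torque'])
st(); print(mark(cap('scene','s11.png')))"
```

```text
[-1.34019513  0.97888895  0.7939813 ]
t 11.95 p [ 0.4037 -0.2118  0.0796] yaw -1.916 F [-4.4 -6.8  7.2] w 0.0198 q [ 0.17  0.87  0.44  2.07 -0.96  0.41 -0.53] theta 0.07 r 0.1258
(np.float64(0.81), np.float64(7.6))
```

Resistance is rising while the mark stays at about 0.78, so the screw is probably at its stop. Pushing a little more to confirm.

Emit:
arm_command(
  increments=[
    [[0.2,0.5,0],-0.04],
  ],
)

```text
t: 12.1
ee_pos: [0.4054, -0.2073, 0.0796]
tcp_rot: [-0.559, 0.829, -0.001, -0.001]
contact_force: [-10.2, -9.0, 5.1]
gripper_width: 0.0198
```

Emit:
arm_command(
  increments=[
    [[0.2,0.45,0],-0.04],
    [[0,0,0],0],
  ],
)

```text
t: 12.3
ee_pos: [0.4079, -0.201, 0.0795]
tcp_rot: [-0.543, 0.84, 0.0, 0.0]
contact_force: [-3.9, 3.5, 10.6]
gripper_width: 0.0193
```

```bash
python3 -c "
from h import *
print(ctrl.sense()['torque'])
st(); c=cap('scene','s12.png');print(mark(c))
cv2.imwrite('pics/s12z.png',cv2.resize(c['image'][220:330,265:385,::-1],None,fx=5,fy=5))"
```

```text
[0.56827829 0.65598818 0.03951103]
t 12.3 p [ 0.4079 -0.201   0.0795] yaw -1.994 F [-3.9  3.5 10.6] w 0.0193 q [ 0.14  0.88  0.46  2.07 -0.99  0.42 -0.6 ] theta 0.162 r 0.1258
(np.float64(0.74), np.float64(5.4))
```

View pics/s12z.png

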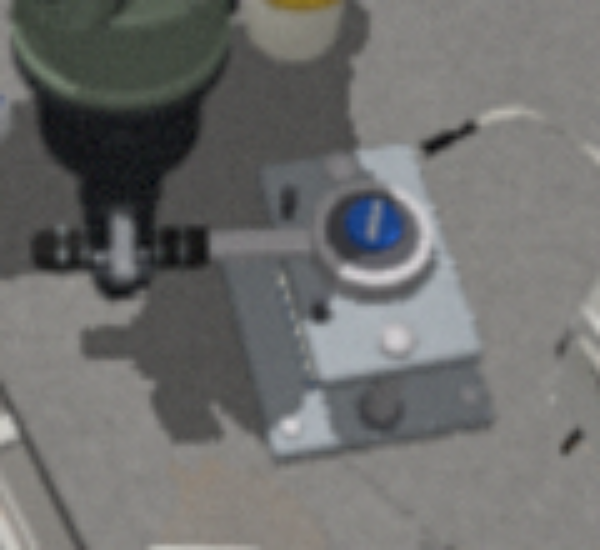

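The force dropped off again and the mark reading is ambiguous. I'll go further to see whether the screw still moves.

Emit:
arm_command(
  increments=[
    [[0.26,0.63,0],-0.055],
    [[0,0,0],0],
  ],
)

```text
t: 12.55
ee_pos: [0.411, -0.1947, 0.0795]
tcp_rot: [-0.52, 0.854, -0.0, 0.001]
contact_force: [-1.5, 1.1, 9.8]
gripper_width: 0.0193
```

```bash
python3 -c "
from h import *
print(ctrl.sense()['torque'])
st()
for i in range(3): print(mark(cap('scene',f's13{i}.png')))"
```

```text
[0.33936729 0.22030203 0.06728097]
t 12.55 p [ 0.411  -0.1947  0.0795] yaw -2.049 F [-1.5  1.1  9.8] w 0.0193 q [ 0.12  0.88  0.48  2.08 -1.01  0.43 -0.65] theta 0.218 r 0.1259
(np.float64(0.88), np.float64(7.8))
(np.float64(0.79), np.float64(7.8))
(np.float64(0.79), np.float64(7.6))
```

Emit:
arm_command(
  increments=[
    [[0.32,0.62,0],-0.055],
    [[0,0,0],0],
  ],
)

```text
t: 12.9
ee_pos: [0.4143, -0.1885, 0.0795]
tcp_rot: [-0.496, 0.868, -0.0, 0.001]
contact_force: [-1.6, 1.2, 8.8]
gripper_width: 0.0198
```

```bash
python3 -c "
from h import *
print(ctrl.sense()['torque'])
st()
for i in range(3): print(mark(cap('scene',f's14{i}.png')))"
```

```text
[0.18201201 0.09647975 0.07140699]
t 12.9 p [ 0.4143 -0.1885  0.0795] yaw -2.104 F [-1.6  1.2  8.8] w 0.0198 q [ 0.09  0.89  0.5   2.07 -1.03  0.45 -0.7 ] theta 0.273 r 0.126
(np.float64(0.74), np.float64(6.1))
(np.float64(0.91), np.float64(7.2))
(np.float64(0.71), np.float64(4.4))
```

Emit:
arm_command(
  increments=[
    [[0.34,0.59,0],-0.055],
    [[0.38,0.58,0],-0.055],
  ],
)

```text
t: 13.25
ee_pos: [0.4213, -0.1777, 0.0796]
tcp_rot: [-0.447, 0.895, -0.001, 0.0]
contact_force: [0.2, -5.0, 6.2]
gripper_width: 0.0196
```

Emit:
arm_command(
  increments=[
    [[0.41,0.55,0],-0.055],
  ],
)

```text
t: 13.35
ee_pos: [0.4253, -0.1725, 0.0796]
tcp_rot: [-0.422, 0.907, -0.001, 0.0]
contact_force: [-2.4, -6.3, 4.2]
gripper_width: 0.0193
```

Emit:
arm_command(
  increments=[
    [[0.44,0.53,0],-0.055],
  ],
)

```text
t: 13.45
ee_pos: [0.4296, -0.1675, 0.0796]
tcp_rot: [-0.397, 0.918, -0.001, 0.0]
contact_force: [-3.6, -8.5, 4.7]
gripper_width: 0.0198
```

```bash
python3 -c "
from h import *
print(ctrl.sense()['torque'])
st()
for i in range(3): c=cap('scene',f's15{i}.png');print(mark(c))
def av(fs):
    ims=[np.load('pics/'+f+'.png.npz')['image'].astype(float) for f in fs]; return np.mean(ims,0)[240:290,320:355][...,::-1]
o=[av(f) for f in (['s1','s2'],['s4','s5'],['s8'],['s9'],['s10'],['s11','s12'],['s130','s131','s132'],['s140','s141','s142'],['s150','s151','s152'])]
g=np.vstack([np.hstack(o[:5]),np.hstack(o[5:]+[o[0]*0])]).astype(np.uint8)
cv2.imwrite('pics/m.png',cv2.resize(g,None,fx=4.5,fy=4.5,interpolation=cv2.INTER_CUBIC))"
```

```text
[-1.62541178  0.62456312  0.85667275]
t 13.45 p [ 0.4296 -0.1675  0.0796] yaw -2.325 F [-3.6 -8.5  4.7] w 0.0198 q [-0.    0.91  0.58  2.06 -1.08  0.51 -0.93] theta 0.48 r 0.1263
(np.float64(0.74), np.float64(6.2))
(np.float64(0.66), np.float64(4.1))
(np.float64(0.78), np.float64(7.3))
```

View pics/m.png

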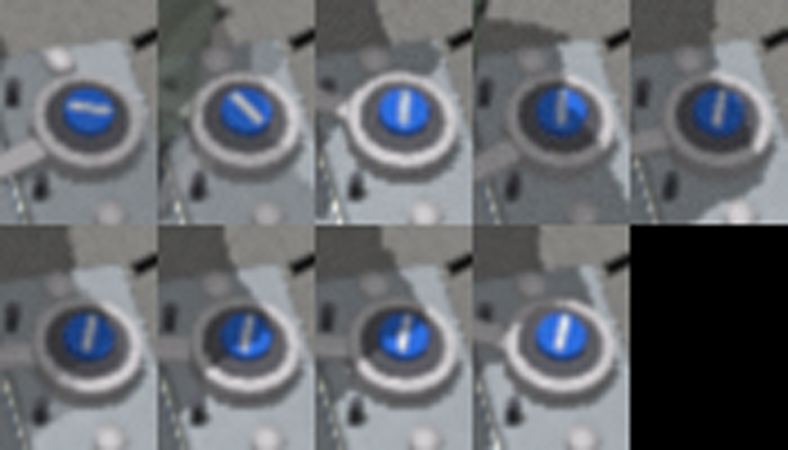

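In the strip of cap views the mark doesn't change from the third stroke on. The wrench pushed against about 9–13 N, slipped a tooth, and met the same resistance about 0.39 rad later. The screw is at its hard stop. I'll ease off, open the jaws and lift clear.

Emit:
arm_command(
  increments=[
    [[-0.44,-0.53,0],0.055],
    [[-0.41,-0.55,0],0.055],
    [[0,0,0],0],
  ],
)

```text
t: 13.9
ee_pos: [0.4209, -0.1783, 0.0796]
tcp_rot: [-0.448, 0.894, -0.001, 0.0]
contact_force: [-0.2, -1.2, 7.1]
gripper_width: 0.0196
```

Emit:
arm_command(
  increments=[
    [[0,0,0],0],
    [[0,0,0],0],
    [[0,0,0],0],
    [[0,0,0],0],
    [[0,0,0],0],
    [[0,0,0],0],
  ],
  jaw=5.5,
)

```text
t: 14.5
ee_pos: [0.4209, -0.1776, 0.0789]
tcp_rot: [-0.448, 0.894, 0.0, 0.0]
contact_force: [0.1, 0.2, 1.0]
gripper_width: 0.0549
```

Emit:
arm_command(
  increments=[
    [[0,0,1],0],
    [[0,0,2],0],
    [[0,0,3],0],
    [[0,0,3],0],
    [[0,0,3],0],
    [[0,0,3],0],
    [[-1,3,0],0],
    [[-1,3,0],0],
    [[-1,3,0],0],
    [[-1,3,0],0],
    [[0,3,0],0],
    [[0,3,0],0],
    [[0,0,0],0],
    [[0,0,0],0],
  ],
)

```text
t: 15.9
ee_pos: [0.3807, 0.0025, 0.2294]
tcp_rot: [-0.449, 0.894, -0.0, 0.0]
contact_force: [-0.9, -0.4, -1.0]
gripper_width: 0.0549
```

```bash
python3 -c "
from h import *
st()
c=cap('scene','s20.png');print(mark(c));c2=cap('top','t20.png');print(mark(c2))
a=cv2.resize(c['image'][220:330,265:385],None,fx=3.3,fy=3.3);b=cv2.resize(c2['image'][150:260,310:430],None,fx=3.3,fy=3.3)
cv2.imwrite('pics/f.png',np.hstack([a,b])[:,:,::-1])
g=np.load('pics/s1.png.npz')['image'][140:215,215:295];h=c['image'][140:215,215:295]
cv2.imwrite('pics/g.png',cv2.resize(np.hstack([g,h])[:,:,::-1],None,fx=4,fy=4))"
```

```text
t 15.9 p [0.3807 0.0025 0.2294] yaw -2.211 F [-0.9 -0.4 -1. ] w 0.0549 q [-0.63  0.62  0.96  2.15 -0.75  0.76 -1.38] theta 0.8 r 0.2922
(np.float64(0.71), np.float64(3.6))
(np.float64(0.93), np.float64(4.1))
```

View pics/f.png

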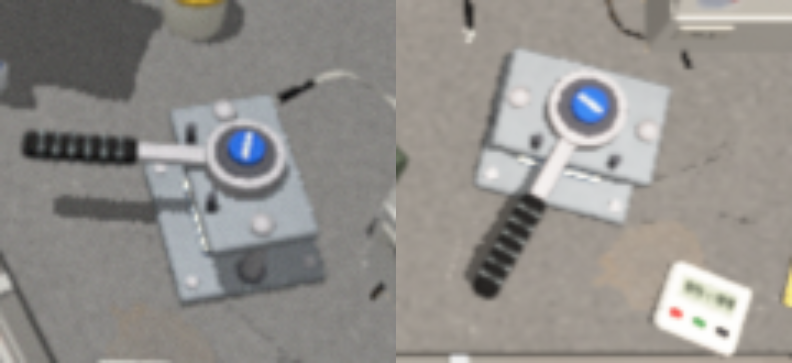

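View pics/g.png

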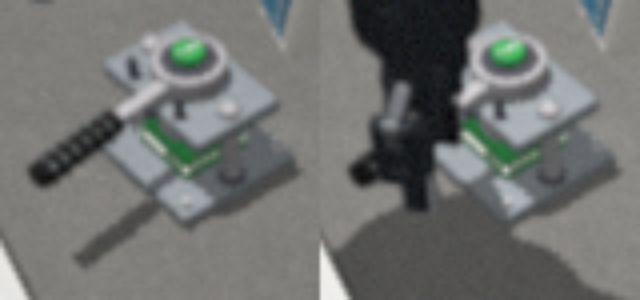

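Before handing in I'll measure the cap mark more precisely, by rectifying it onto the cap plane.

```bash
python3 - <<'E'
from h import *
for i in range(4): cap('top',f't21{i}.png')
for i in range(3): cap('scene',f's21{i}.png')
N=101;L=.022
gx,gy=np.meshgrid(np.linspace(L,-L,N),np.linspace(L,-L,N),indexing='ij') # rows: +x up ; cols: +y left
def rect(fs,cx,cy):
    o=0
    for f in fs:
        c=dict(np.load('pics/'+f+'.png.npz'));T=np.linalg.inv(c['T'])
        P=np.stack([cx+gx,cy+gy,0*gx+.119],-1).reshape(-1,3)
        uv,_=cv2.projectPoints(P,cv2.Rodrigues(T[:3,:3])[0],T[:3,3],c['K'],c['distortion'])
        m=uv.reshape(N,N,2).astype(np.float32)
        o=o+cv2.remap(c['image'],m[...,0],m[...,1],cv2.INTER_CUBIC).astype(float)
    return o/len(fs)
def ang(fs,cx,cy):
    im=rect(fs,cx,cy)
    # centre on blue disc: blue-red plus mark -> use blue channel
    b=im[...,2]-0.5*im.min(); 
    for _ in range(4):
        I=rect(fs,cx,cy); blue=(I[...,2]-I[...,0])
        ys=np.array([gx[blue>.4*blue.max()],gy[blue>.4*blue.max()]])
        cx+=ys[0].mean(); cy+=ys[1].mean()
    red=I[...,0]; r=np.hypot(gx,gy)<.009
    best=[]
    A=np.arange(0,np.pi,.01)
    for a in A:
        d=-gx*np.sin(a)+gy*np.cos(a)
        best.append((red*np.exp(-(d/.0015)**2))[r].sum()/np.exp(-(d/.0015)**2)[r].sum())
    return round(A[np.argmax(best)],2),(round(cx,4),round(cy,4)),I
tiles=[]
for fs,c in ((['t1'],(.5225,-.2506)),(['t2'],(.5225,-.2506)),(['t210','t211','t212','t213'],(.5225,-.2506)),(['s1'],(.5225,-.255)),(['s2'],(.5225,-.255)),(['s4'],(.5225,-.255)),(['s5'],(.5225,-.255)),(['s8'],(.5225,-.255)),(['s9'],(.5225,-.255)),(['s10'],(.5225,-.255)),(['s11'],(.5225,-.255)),(['s12'],(.5225,-.255)),(['s150','s151','s152'],(.5225,-.255)),(['s210','s211','s212'],(.5225,-.255))):
    a,cc,I=ang(fs,*c);print(fs[0],a,cc);tiles.append(np.clip(I,0,255).astype(np.uint8)[:,:,::-1])
cv2.imwrite('pics/r.png',np.vstack([np.hstack(tiles[:7]),np.hstack(tiles[7:])]))
# plate height: metallic points under bridge
for f in ('s1','s20'):
    c=dict(np.load(f'pics/{f}.png.npz'));W=world(c)
    cv2.imwrite(f'pics/{f}c.png',c['image'][255:310,305:370,::-1])
E
python3 -c "
import cv2,numpy as np
a=[cv2.resize(cv2.imread(f'pics/{f}c.png'),None,fx=6,fy=6,interpolation=cv2.INTER_CUBIC) for f in('s1','s20')]
cv2.imwrite('pics/cc.png',np.hstack(a))"
```

```text
t1 2.51 (np.float64(0.5224), np.float64(-0.2507))
t2 0.0 (np.float64(nan), np.float64(nan))
t210 0.87 (np.float64(0.5225), np.float64(-0.251))
s1 2.44 (np.float64(0.523), np.float64(-0.2546))
s2 2.22 (np.float64(0.5226), np.float64(-0.2553))
s4 1.75 (np.float64(0.5229), np.float64(-0.255))
s5 1.7 (np.float64(0.523), np.float64(-0.2559))
s8 0.96 (np.float64(0.523), np.float64(-0.255))
s9 0.97 (np.float64(0.5238), np.float64(-0.2552))
s10 0.86 (np.float64(0.5226), np.float64(-0.2555))
s11 0.83 (np.float64(0.5223), np.float64(-0.2555))
s12 0.86 (np.float64(0.5226), np.float64(-0.2556))
s150 0.83 (np.float64(0.5228), np.float64(-0.2549))
s210 0.86 (np.float64(0.523), np.float64(-0.2548))<stdin>:22: RuntimeWarning: Mean of empty slice.
  ret = ret.dtype.type(ret / rcount)
```

View pics/r.png

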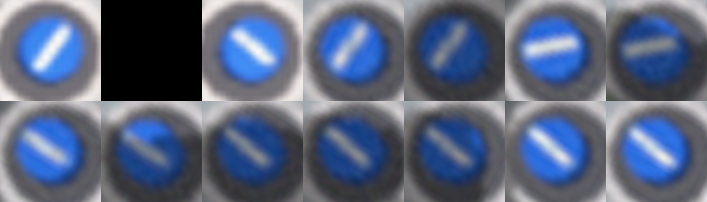

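View pics/cc.png

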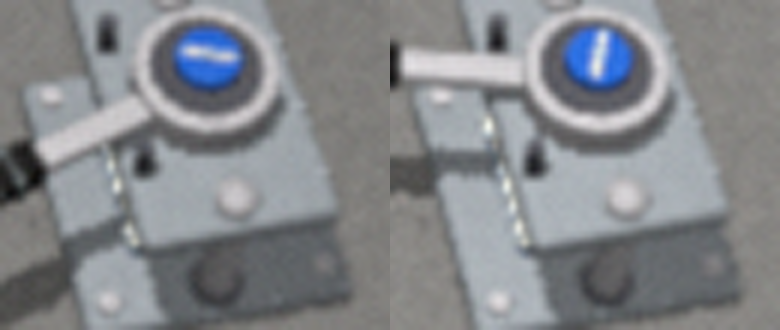

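The rectified marks give 2.51 → 0.87, i.e. 1.64 rad driven, with no change from the third stroke's stop onward. Relative to the press's x axis the mark turned from -0.37 to about -2.0 rad, which matches the stop. The green press looks unchanged and the gripper is clear, so I'm handing in.

```bash
python3 -c "
from h import *
st(); print(ctrl.job_done())"
```

```text
t 16.35 p [0.3808 0.0021 0.229 ] yaw -2.213 F [0.3 0.2 0.3] w 0.0549 q [-0.63  0.62  0.96  2.15 -0.75  0.76 -1.38] theta 0.8 r 0.2917
the job is handed in; nothing more can be done
None
```

The blue press is tightened to its hard stop, and I handed the job in at 16.35 s of the 45 s allowed. I gripped the wrench lightly and made three drive strokes with free swings back between them. Then I opened the jaws and lifted clear.

**Screw at its stop:** the cap mark turned 1.64 rad in all. If it lay along the press's x axis at zero, which I assumed, the screw went from about 0.37 to about 2.0 rad. During the third stroke it stopped moving. Resistance then rose to about 9–13 N, against the roughly 3 N needed to drive, and the wrench slipped one tooth. It met resistance again about 0.4 rad later.

**After letting go:** the mark had not moved, the contact force was about 0, and the gripper hung at 0.23 m, touching nothing. The part of the green press in view looked unchanged; the gripper hid most of its grip in that picture.

**What was less certain:**
- My first, rougher mark readings were noisy by about 0.1 rad and suggested 1.6–1.85 rad turned. The finer measurement above settled it.
- I could not see the gap under the pressure plate directly, so "fully down" rests on the screw angle and the resistance.

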